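# Part a press-fit lock housing evenly with a wedge

## Task

The two halves of the lock housing on the bench are a tight press fit: take the yellow wedge from its blue stand and work it down into the pry notches at the two ends of the seam, alternately and a little at a time, so that neither end ever gets more than 4 mm ahead of the other, until the seam stands open about 5 mm or a little more at both ends, even to within 2 mm. Move the cover with the wedge alone, not with the gripper, then put the wedge back upright in its stand and let go; leave the other things where they are.

Things in the scene. Friction and masses are not known exactly. Their poses are not given: they have to be found in the camera images.
- housing: Clamped half of the lock housing, bare aluminium, on a fixed dark plate 130 x 190 x 12 mm. Origin: centre of the plate's underside on the bench, below the middle of the seam. y runs along the seam (+y = left end); +x points from the seam into this fixed half, away from the robot. Each half is 45 mm deep (x), 140 mm long (y), 70 mm high; tops at z = 82 mm. Low blue clamps at the ends.
- notch_left (a point): Fixed point: mouth centre (seam shut) of the left pry notch at the housing's top, housing y = +45 mm. The notch is a slot in the seam with vertical walls, open at the top and outer end, 28 to 70 mm from the middle, 62 mm deep. Shut, it is 8 mm wide: fixed wall at housing x = +4 mm, cover's wall at x = -4 mm, which moves with the cover.
- notch_right (a point): The same for the right pry notch, at housing y = -45 mm.
- cover_left (a point): Point on the grey cover half (the loose half, nearer the robot), top edge of its seam face beside the left notch; at notch_left while shut (as at the start). The left end's opening is minus its x in the housing frame (0 to 12 mm). The cover only slides along housing x and turns about the vertical, on two dowels.
- cover_right (a point): The same for the right end. Each end is held by dry friction of about 6 N and stays where it is left, without spring-back. Wedging in one notch opens that end; the other end stays (within about 0.5 mm). As arm, grip and contacts yield, an end opens 0.5 to 2 mm less than the commanded depth should give: look, and push deeper; it can open a little more as the wedge is pulled out.
- cover: The grey cover half itself. Its axes are parallel to the housing's while the two ends are open equally left opening minus right opening = 90 mm times its turn about z against the housing (positive: the left end is ahead). Origin: shut, at the housing's origin.
- wedge: Pry wedge, 116 mm tall, 0.12 kg. Origin: centre of its tip; z points up along it, tip down. Yellow blade 24 mm wide (y), 56 mm long, symmetrical taper in x: 2 mm thick at the tip, 16 mm at the top. Yellow guard 30 x 46 mm at z = 56 to 61 mm. A push of about 5 to 20 N drives it into a notch, blade's x along housing x; it may stick a little when pulled out.
- wedge_grip (a point): Point on the wedge's axis 90 mm above its tip, where to grip: the black flat-sided handle is 18 mm thick (x), 32 mm wide (y), from 61 to 116 mm above the tip. The blade wedges once the tip is 24 mm below the housing's top; with the tip at depth d that end is open by d / 4 - 6 mm. One notch wall is fixed, so the wedge's centre shifts to housing -x by half the opening.
- stand: Blue stand fixed on the bench, block 56 x 70 mm, 68 mm high. Origin: centre of its underside. In its middle an upright slot, open at the top, 20 mm (x) by 32 mm (y), where the wedge hangs tip down (tip 12 mm above the bench), its guard resting on the top, its axes at the start along the stand's axes.
- pin_tin: Bystander: round tin with red lid, 64 mm across, 24 mm high; origin under its centre.
- hex_keys: Bystander: black folding hex key set, 22 x 100 x 27 mm; origin under its centre.
- flashlight: Bystander: black torch lying along y, 32 x 132 x 32 mm; origin under its centre.

How it is judged:
By the outcome, as a careful person would: the job done as asked, in the order asked, and still so for the second after the job is handed in, with the robot touching nothing.
It also fails if it takes over 67 s, if anything falls off the work surface, if the arm or the gripper's body presses on something with over 40 N, if the wrist force passes 120 N, or if a joint passes its speed limit or range.

## Robot

A 6-joint arm with a two-finger parallel gripper is mounted at the origin on a cart in front of the work surface, level with it; the furniture and walls round the work are solid. World frame = base frame: x ahead of the robot, y to its left, z up, the work surface at z = 0. Lengths are in mm, angles in degrees, forces in N, time in s.
With the tool pointing down it reaches from about 300 to 850 mm from the base axis. Payload 4.2 kg.
Tool frame: the origin (TCP) lies midway between the tips of the shut fingers; the grasp point (between the pads) lies 19 mm behind it; z points along the fingers, y is the line along which they close (so a half turn about z gives the same grasp; the last joint's range is limited). The gripper opens to 91 mm and grips with 3 to 60 N. Pads are 32 mm wide; open, the fingers measure 118 mm over their backs; the gripper's body (76 mm by 178 mm) begins 60 mm behind the grasp point.
Start: joints at [-70.302, 18.312, 89.639, -0, 72.044, -1.146], TCP at [204.605, -537.382, 213.976] pointing down, gripper open.
Joint ranges: [-177.97, 177.97], [-48.28, 115.42], [12.27, 149.76], [-77.06, 257.06], [2.81, 150.46], [-146.56, 146.56]. Speed limits (degrees/s): [147.25, 147.25, 180, 180, 180, 180].

## Interface

Orientations are given as [roll, pitch, yaw] about the fixed x, y, z axes, in that order (R = Rz(yaw) Ry(pitch) Rx(roll)).
In Python, from workcell import env gives the robot as it stands.
- The arm moves only by the shell command python3 drive.py 'ROWS' [OPENING] [FORCE]. ROWS is a JSON list of rows, 1 to 8 of them, each an object with the fields sx, sy, sz (the shift in mm), ax, ay, az (a rotation vector in degrees); a field left out counts as zero; each row shifts and turns the commanded pose from where the row before left it, along the tool's axes as they then stand; what a row does not reach is not made up. A row lasts 1/10 s, in which the tool goes at most 50 mm and 8.59 degrees, less where a joint would pass 70% of its speed; a pose out of reach is approached as far as the arm can. OPENING is the finger opening in mm, set as the command begins (- or left out keeps the last). The fingers move at their own pace and stop on an object; FORCE is the grip in N (left out, the last holds). Time passes only in rows, so rows that do not move let the fingers close. It prints the time, the measured TCP pose, the force, the opening and the grip force at its end. Input that does not fit is refused with a message, and nothing moves.
- env.state(): the state, without advancing time (a new reading comes with each control period).
- env.grab_frame(name): name is "side" or "top" or "wrist"; returns the picture (400x640x3 uint8, blue, green, red); there is no depth.
- env.camera_model(name): a dict with "fx", "fy", "cx", "cy" (pixels), "T" (4x4, takes a point from camera to world coordinates). Camera axes: x right, y up, looking along -z (the intrinsics and any distortion apply to the point x, -y, -z); pixel columns grow to the right and rows downward; lengths in mm; the calibration is good to about 2 mm. The wrist camera is an equidistant fisheye: a pixel r from the principal point sees the ray r / f radians off the axis. A picture is of the moment at which its call begins: read the wrist's pose just before it. camera_model takes no time and is no camera call; for the wrist camera it gives the pose at the moment of the call.
- env.job_done(): hands the job in; it is judged then, once.
The state is a dict: "time_s": time; "qpos": joint angles; "qvel": joint speeds; "effort": joint torques, N m; "ee_pos": TCP position; "ee_rot": TCP orientation; "force": force on the tool from outside, world axes, zero at the start; "torque": the same for the moment, N m; "gripper_width": finger opening in mm; "gripper_force": force on a finger pad.
Only numpy, scipy, OpenCV 4.12 (cv2) and the standard library are available. Lean on these libraries where they do the work, as an engineer would, in place of code of your own. Each camera call takes 0.05 s, during which the arm holds its last target. There are 200 camera calls.

## Working session

There is one attempt and no reset: what is moved stays moved. The work goes in short steps, Python scripts to look and compute and a shell command to move; the robot and the scene stay as the last step left them, time stands still between calls to the robot, and variables do not carry over. Pictures are saved under pics/ and viewed, at most 10 in all, crops included, and the job is handed in when it is done.

```bash
ls; mkdir -p pics
python3 - <<'E'
from workcell import env
import cv2,numpy as np
for n in("side","top"):
    cv2.imwrite(f"pics/{n}0.png",env.grab_frame(n)); m=env.camera_model(n); print(n,{k:np.round(v,3).tolist() if k!='T' else np.round(v,3).tolist() for k,v in m.items()})
print(env.state())
E
```

```text
drive.py
pics
workcell.py
side {'fx': 408.676, 'fy': 408.676, 'cx': 311.012, 'cy': 197.596, 'T': [[-0.846, 0.314, -0.431, 112.897], [-0.533, -0.466, 0.706, 679.682], [0.021, 0.827, 0.562, 624.384], [0.0, 0.0, 0.0, 1.0]]}
top {'fx': 500.218, 'fy': 500.218, 'cx': 314.943, 'cy': 196.567, 'T': [[0.002, 0.977, -0.212, 282.298], [-1.0, 0.002, 0.003, -33.823], [0.004, 0.212, 0.977, 1293.97], [0.0, 0.0, 0.0, 1.0]]}
{'time_s': 0.1, 'qpos': array([-7.03011909e+01,  1.83466171e+01,  8.96989730e+01, -2.35332937e-03,
        7.20441064e+01, -1.14479774e+00]), 'qvel': array([ 0.00337129, -0.15285271, -0.14231181, -0.00490829, -0.09019035,
        0.07875333]), 'effort': array([ 9.96192684e-04, -4.13332272e+01, -2.32509720e+01,  7.29424506e-02,
        4.22398327e-02, -6.19332877e-05]), 'ee_pos': array([ 204.44236702, -536.94472591,  213.22100311]), 'ee_rot': array([-1.79910277e+02,  4.45062923e-04,  2.08443345e+01]), 'force': array([-0.45902987, -0.02286473,  0.01302504]), 'torque': array([ 0.00491042,  0.0098536 , -0.02180263]), 'gripper_force': 0.0, 'gripper_width': 91.30694901564553}
```

View pics/side0.png

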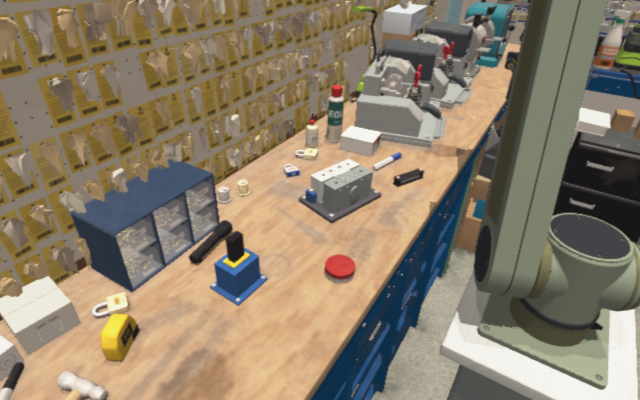

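View pics/top0.png

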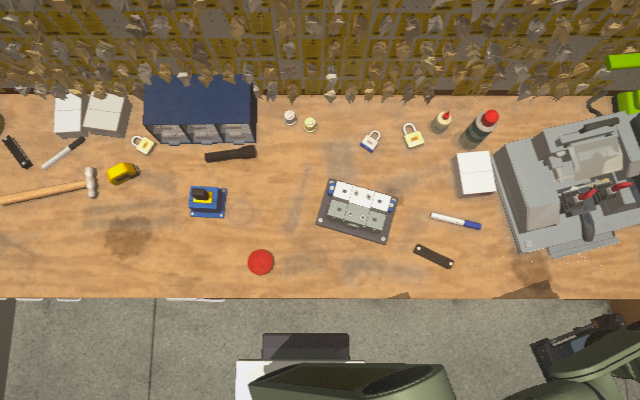

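The top view shows the stand at about (207,202), the housing at (356,211), the tin at (260,262), the hex keys at (433,256) and the torch at (231,154). In the side view the stand is at (238,270) and the housing at (340,190). Next I'll enlarge the stand and housing.

```bash
cat > h.py <<'E'
import numpy as np,cv2
from workcell import env
def P(n,u,v,z):
    m=env.camera_model(n);T=m["T"];d=T[:3,:3]@np.array([(u-m["cx"])/m["fx"],-(v-m["cy"])/m["fy"],-1])
    return T[:3,3]+d*(z-T[2,3])/d[2]
def proj(n,p):
    m=env.camera_model(n);T=m["T"];c=T[:3,:3].T@(np.array(p)-T[:3,3])
    return np.round([m["cx"]+m["fx"]*c[0]/-c[2],m["cy"]-m["fy"]*c[1]/-c[2]],1)
def crop(im,x,y,w,h,s): return cv2.resize(im[y:y+h,x:x+w],None,fx=s,fy=s,interpolation=cv2.INTER_CUBIC)
E
python3 - <<'E'
import cv2,numpy as np
from h import crop
t=cv2.imread("pics/top0.png");s=cv2.imread("pics/side0.png")
A=np.hstack([crop(t,180,175,50,50,6),crop(t,310,170,90,50,5.5555)[:300,:500] if 0 else cv2.resize(crop(t,310,172,80,75,1),(500,300)) if 0 else crop(t,312,170,83,50,6)])
B=np.hstack([crop(s,205,225,66,50,6)[:, :398],crop(s,295,150,67,50,6)])
cv2.imwrite("pics/c1.png",A); print(A.shape,B.shape)
cv2.imwrite("pics/c1.png",np.hstack([crop(t,182,178,50,50,7),crop(t,312,174,90,75,5)[:350]]))
E
```

```text
(300, 798, 3) (300, 798, 3)
```

View pics/c1.png

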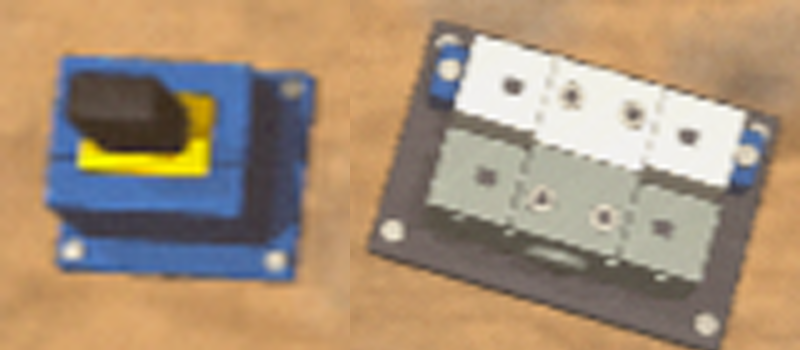

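In the crop, the housing's top corners are at about TL (475,33), TR (750,110), BR (700,282) and BL (427,205). The plate corners are at (437,20), (778,117) and (370,253). The stand's top corners are at (63,55), (250,65), (240,215) and (47,208).

Run:
```python
from h import *
def go(pts,f,z):
    W=np.array([P("top",*f(*p),z)[:2] for p in pts]);print(np.round(W,1).tolist(),"c",W.mean(0).round(1))
    print(" sides",[round(float(np.linalg.norm(W[i]-W[i-1])),1) for i in range(len(W))],"ang",[round(float(np.degrees(np.arctan2(*(W[i]-W[i-1])[::-1]))),1) for i in range(len(W))]);return W
fh=lambda x,y:(312+(x-350+.5)/5-.5,174+(y+.5)/5-.5); fs=lambda x,y:(182+(x+.5)/7-.5,178+(y+.5)/7-.5)
go([(475,33),(750,110),(700,282),(427,205)],fh,82)
W=go([(437,20),(778,117),(370,253)],fh,12);print((W[1]+W[2])/2)
go([(63,55),(250,65),(240,215),(47,208)],fs,68)
go([(82,160),(210,170),(213,97)],fs,61+12)
print(P("top",260,262,24),P("top",433,256,27),P("top",231,154,32))
```

```text
[[586.8, -91.7], [547.8, -227.9], [461.6, -200.8], [499.6, -67.4]] c [ 524.  -146.9]
 sides [90.6, 141.7, 90.3, 138.7] ang [-15.5, -106.0, 162.5, 74.1]
[[611.5, -75.0], [559.4, -253.7], [486.8, -39.7]] c [ 552.5 -122.8]
 sides [129.6, 186.1, 226.0] ang [-15.8, -106.2, 108.7]
[ 523.09373945 -146.6852621 ]
[[575.9, 275.5], [572.3, 208.1], [517.4, 209.3], [519.8, 278.1]] c [546.4 242.7]
 sides [56.1, 67.5, 54.9, 68.9] ang [-2.7, -93.0, 178.7, 88.0]
[[536.3, 265.4], [532.7, 219.7], [559.4, 219.8]] c [542.8 235. ]
 sides [51.1, 45.8, 26.6] ang [116.9, -94.4, 0.3]
[388.0590201  100.62943094  24.        ] [ 403.73426268 -336.60624852   27.        ] [669.66846956 182.99217354  32.        ]
```

```bash
cat >> h.py <<'E'
from scipy.spatial.transform import Rotation as Ro
def delta(x,y,z,yaw):
    s=env.state();R=Ro.from_euler('xyz',s["ee_rot"],degrees=True);G=Ro.from_euler('xyz',[180,0,yaw],degrees=True)
    w=np.array([x,y,z])-s["ee_pos"]
    print("t",round(s["time_s"],2),"now-axes d",R.inv().apply(w).round(2),"rot",(R.inv()*G).as_rotvec(degrees=True).round(2),"goal-axes d",G.inv().apply(w).round(2),"F",np.round(s["force"],1))
E
python3 drive.py '[{"az":-8.34}, {"az":-8.34}, {"az":-8.34}, {"az":-8.34}, {"az":-8.34}, {"az":-8.34}, {"az":-8.34}, {"az":-8.34}]' 60; python3 drive.py '[{"sx":33, "sy":12.8}, {"sx":33, "sy":12.8}, {"sx":33, "sy":12.8}, {"sx":33, "sy":12.8}, {"sx":33, "sy":12.8}, {"sx":33, "sy":12.8}, {"sx":33, "sy":12.8}, {"sx":33, "sy":12.8}]'
python3 drive.py '[{"sx":33, "sy":12.8}, {"sx":33, "sy":12.8}, {"sx":33, "sy":12.8}, {"sx":33, "sy":12.8}, {"sx":33, "sy":12.8}, {"sx":33, "sy":12.8}, {"sx":33, "sy":12.8}, {"sx":33, "sy":12.8}]'
python3 -c "
from h import *
cv2.imwrite('pics/w1.png',env.grab_frame('wrist'));delta(546.4,242.7,200,87.5);m=env.camera_model('wrist');print(m['fx'],np.round(m['T'],3))"
```

```text
time_s: 0.9
ee_pos: [204.5, -537.1, 213.5]
ee_rot: [-180.0, -0.1, 87.9]
force: [-1.0, -0.4, 0.2]
gripper_width: 59.6
gripper_force: 0.0
time_s: 1.7
ee_pos: [318.3, -276.4, 213.7]
ee_rot: [-180.0, -0.0, 87.5]
force: [0.7, -0.5, -0.1]
gripper_width: 60.3
gripper_force: 0.0
time_s: 2.5
ee_pos: [431.8, -17.1, 213.7]
ee_rot: [-180.0, 0.0, 87.6]
force: [-0.4, 0.4, 0.6]
gripper_width: 60.1
gripper_force: 0.0
t 2.55 now-axes d [260.14 101.99  15.02] rot [ 0.1  -0.24  0.19] goal-axes d [260.53 101.18  13.76] F [2.7 2.5 0.1]
309.70691628693146 [[ 9.99000e-01  3.90000e-02  1.00000e-02  4.37663e+02]
 [-4.00000e-02  9.59000e-01  2.80000e-01  6.70550e+01]
 [ 2.00000e-03 -2.81000e-01  9.60000e-01  3.84434e+02]
 [ 0.00000e+00  0.00000e+00  0.00000e+00  1.00000e+00]]
```

```bash
python3 drive.py '[{"sx":32.5, "sy":12.7}, {"sx":32.5, "sy":12.7}, {"sx":32.5, "sy":12.7}, {"sx":32.5, "sy":12.7}, {"sx":32.5, "sy":12.7}, {"sx":32.5, "sy":12.7}, {"sx":32.5, "sy":12.7}, {"sx":32.5, "sy":12.7}]'; python3 drive.py '[{}, {}]'
python3 - <<'E'
from h import *
m=env.camera_model('wrist');im=env.grab_frame('wrist');delta(546.4,242.7,200,87.5)
# undistort to pinhole f=600
f=700;w,h=800,600;u,v=np.meshgrid(np.arange(w),np.arange(h));x=(u-400)/f;y=(v-300)/f;r=np.hypot(x,y)+1e-9;th=np.arctan(r)
mx=(m['cx']+m['fx']*th*x/r).astype('f4');my=(m['cy']+m['fy']*th*y/r).astype('f4')
cv2.imwrite('pics/w2.png',cv2.remap(im,mx,my,cv2.INTER_CUBIC));np.save('T2.npy',m['T'])
E
```

```text
time_s: 3.35
ee_pos: [544.4, 237.9, 213.4]
ee_rot: [-180.0, 0.0, 87.6]
force: [1.7, 0.3, 0.4]
gripper_width: 59.8
gripper_force: 0.0
time_s: 3.55
ee_pos: [543.8, 236.9, 213.0]
ee_rot: [-179.9, 0.1, 87.6]
force: [0.0, -0.1, -0.2]
gripper_width: 60.2
gripper_force: 0.0
t 3.6 now-axes d [ 6.6   2.47 13.31] rot [-0.08  0.07  0.08] goal-axes d [ 6.59  2.44 13.32] F [ 0.8  0.4 -0.1]
```

View pics/w2.png

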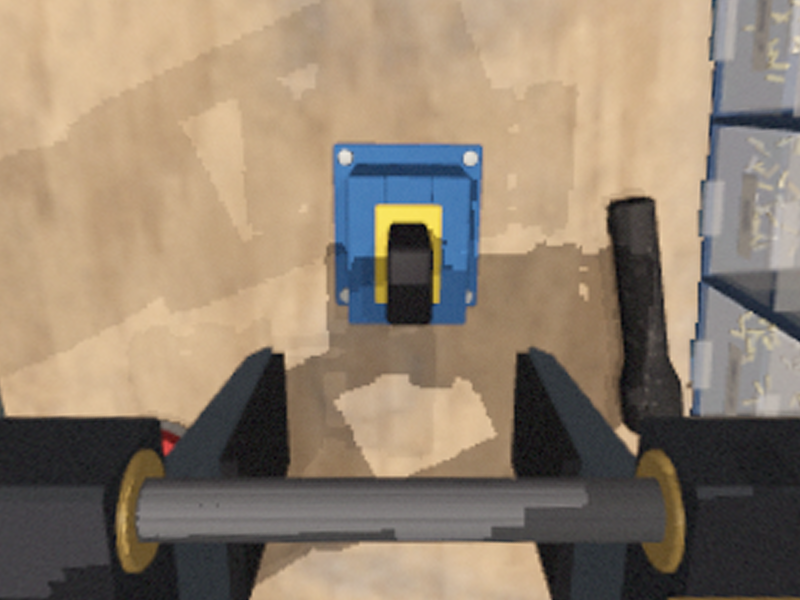

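The rectified wrist view shows the guard between (376,204) and (440,302). The handle spans columns 387 to 433 with its bottom edge at row 323, and the stand's top spans columns 348 to 467, rows 176 to 324.

```bash
cat >> h.py <<'E'
def PW(T,u,v,z,f=700):
    d=T[:3,:3]@np.array([(u-400)/f,-(v-300)/f,-1]);return (T[:3,3]+d*(z-T[2,3])/d[2]).round(1)
E
python3 - <<'E'
from h import *
T=np.load('T2.npy')
for p in [(376,204,73),(442,205,73),(440,302,73),(376,302,73),(387,323,128),(434,323,128),(348,176,68),(466,176,68),(466,324,68),(349,324,68)]: print(p,PW(T,*p))
E
```

```text
(376, 204, 73) [535.  270.5  73. ]
(442, 205, 73) [564.3 268.8  73. ]
(440, 302, 73) [562.3 223.8  73. ]
(376, 302, 73) [532.7 225.   73. ]
(387, 323, 128) [539.3 232.9 128. ]
(434, 323, 128) [557.3 232.2 128. ]
(348, 176, 68) [523.  282.7  68. ]
(466, 176, 68) [575.6 280.6  68. ]
(466, 324, 68) [574.6 210.9  68. ]
(349, 324, 68) [519.1 213.2  68. ]
```

```bash
python3 drive.py '[{"sx":8.8, "sy":3.6}, {"sz":20}, {"sz":30}, {"sz":30}, {"sz":30}, {"sz":19}, {}, {}]'; python3 -c "
from h import *
delta(547.8,245.5,83,87.6)"; python3 drive.py '[{}, {}, {}, {}, {}, {}]' 10 45
```

```text
time_s: 4.4
ee_pos: [548.7, 245.3, 85.6]
ee_rot: [180.0, -0.0, 87.5]
force: [0.9, 0.6, 0.5]
gripper_width: 60.3
gripper_force: 0.0
t 4.4 now-axes d [ 0.15 -0.87  2.56] rot [ 0.04 -0.02 -0.08] goal-axes d [ 0.15 -0.87  2.56] F [0.9 0.6 0.5]
time_s: 5.0
ee_pos: [548.1, 245.5, 85.1]
ee_rot: [180.0, 0.0, 87.6]
force: [-0.5, -0.7, 1.2]
gripper_width: 17.8
gripper_force: 45.0
```

```bash
python3 drive.py '[{"sz":5}, {"sz":-15}, {"sz":-20}, {"sz":-20}, {"sz":-25}, {"sz":-35}, {"sz":-10}, {"sx":-15}]' 2>&1 | head -3; python3 drive.py '[{"sx":-30}, {"sx":-40}, {"sx":-40}, {"sx":-40}, {"sx":-40}, {"sx":-40, "sy":1}, {"sx":-40, "sy":1}, {"sx":-40, "sy":1}]' | head -3;python3 drive.py '[{"sx":-24}, {"az":5}, {"az":5}, {"az":3.6}, {}, {}]'
python3 - <<'E'
from h import *
m=env.camera_model('wrist');im=env.grab_frame('wrist');delta(535.9,-103.5,190,74)
f=700;w,h=800,600;u,v=np.meshgrid(np.arange(w),np.arange(h));x=(u-400)/f;y=(v-300)/f;r=np.hypot(x,y)+1e-9;th=np.arctan(r)
mx=(m['cx']+m['fx']*th*x/r).astype('f4');my=(m['cy']+m['fy']*th*y/r).astype('f4')
cv2.imwrite('pics/w3.png',cv2.remap(im,mx,my,cv2.INTER_CUBIC));np.save('T3.npy',m['T'])
E
```

```text
time_s: 5.8
ee_pos: [548.3, 231.6, 205.9]
ee_rot: [179.8, -0.1, 87.7]
time_s: 6.6
ee_pos: [535.2, -81.6, 202.5]
ee_rot: [-179.7, 0.0, 87.5]
time_s: 7.2
ee_pos: [535.1, -103.6, 203.3]
ee_rot: [-179.8, 0.0, 74.0]
force: [0.5, 0.2, -1.7]
gripper_width: 17.7
gripper_force: 45.0
t 7.25 now-axes d [ 0.16  0.48 13.72] rot [-0.14  0.03  0.02] goal-axes d [ 0.15  0.45 13.72] F [-0.6 -0.2 -0.8]
```

View pics/w3.png

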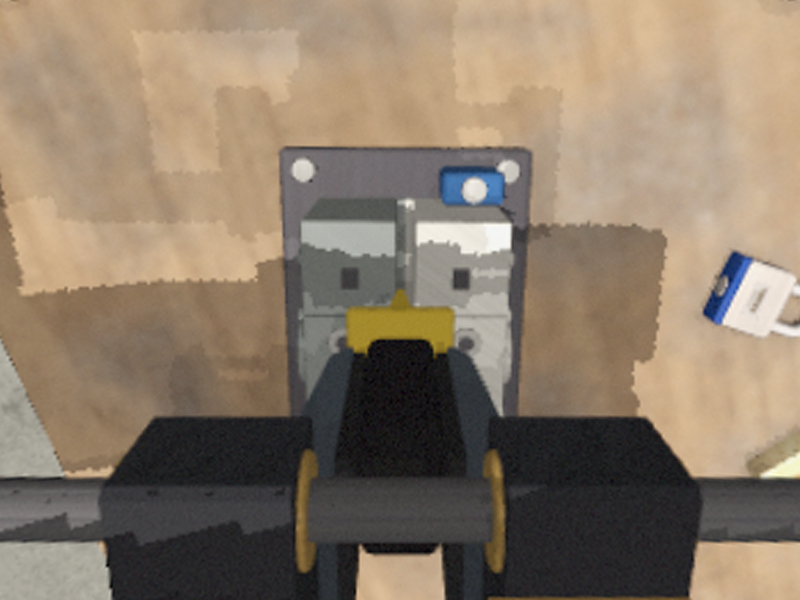

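The view shows the cover's top spanning columns 301 to 395 and the fixed half 415 to 511, with the outer edge at row 221. The notch runs from column 396 to 415. The wedge guard spans columns 347 to 455, and its far top edge is at about row 309.

Run:
```python
from h import *
T=np.load('T3.npy');s=env.state();p=s['ee_pos']
R=Ro.from_euler('xyz',s["ee_rot"],degrees=True)
for q in [(301,221,82),(395.5,221,82),(415,221,82),(511.5,221,82),(395.5,300,82),(414,300,82),(511,300,82),(301,300,82),(281,149,12),(531,149,12),(347,309,203.3-73+61),(455,309,203.3-73+61),(400,290,203.3-73)]:
    w=PW(T,*q);print(q,w,"tool",R.inv().apply(w-p).round(1))
```

```text
(301, 221, 82) [503.3 -64.2  82. ] tool [ 29.  -41.4 121.8]
(395.5, 221, 82) [541.6 -75.1  82. ] tool [ 29.1  -1.6 121.7]
(415, 221, 82) [549.4 -77.4  82. ] tool [ 29.    6.5 121.7]
(511.5, 221, 82) [588.4 -88.5  82. ] tool [ 29.1  47.1 121.6]
(395.5, 300, 82) [ 532.  -108.4   82. ] tool [ -5.6  -1.7 121.7]
(414, 300, 82) [ 539.7 -110.6   82. ] tool [ -5.6   6.3 121.7]
(511, 300, 82) [ 580.2 -122.2   82. ] tool [ -5.6  48.5 121.6]
(301, 300, 82) [492.4 -97.2  82. ] tool [ -5.7 -42.8 121.8]
(281, 149, 12) [491.9 -35.6  12. ] tool [ 53.4 -60.1 191.8]
(531, 149, 12) [613.6 -70.5  12. ] tool [ 53.4  66.5 191.5]
(347, 309, 191.3) [528.5 -76.3 191.3] tool [ 24.3 -14.1  12.4]
(455, 309, 191.3) [556.9 -84.4 191.3] tool [24.3 15.4 12.4]
(400, 290, 130.3) [539.  -91.6 130.3] tool [12.5  0.3 73.4]
```

```bash
python3 drive.py '[{"sx":5, "sy":2.1}, {"sz":20}, {"sz":20}, {"sz":12}, {"sz":8}, {"sz":8}, {}]'; python3 drive.py '[{"sy":-0.2, "sz":4}, {"sy":-0.2, "sz":3}, {"sy":-0.3, "sz":3}, {"sy":-0.3, "sz":3}, {}, {}]'
```

```text
time_s: 7.95
ee_pos: [539.3, -98.9, 136.1]
ee_rot: [-179.9, 0.0, 74.0]
force: [-0.1, 0.1, -2.0]
gripper_width: 18.2
gripper_force: 45.0
time_s: 8.55
ee_pos: [538.1, -98.5, 124.8]
ee_rot: [-179.9, -0.0, 74.0]
force: [-5.5, 0.1, 6.0]
gripper_width: 17.5
gripper_force: 45.0
```

```bash
cat >> h.py <<'E'
HC=np.array([538.2,-100.3])-45*np.array([.2756,.9613]);YAW=-16
def rect(im,T,y0,y1,m=None,s=8):   # housing-frame top view at z=82; x -60..60 across, y0..y1 upward
    c,sn=np.cos(np.radians(YAW)),np.sin(np.radians(YAW))
    X,Y=np.meshgrid(np.arange(-55,55,1/s),np.arange(y1,y0,-1/s))
    W=np.stack([HC[0]+c*X-sn*Y,HC[1]+sn*X+c*Y,0*X+82],-1)-T[:3,3]
    C=W@T[:3,:3];x=C[...,0]/-C[...,2];y=-C[...,1]/-C[...,2]
    if m is None: mx,my=400+700*x,300+700*y
    else:
        r=np.hypot(x,y)+1e-9;th=np.arctan(r);mx=m['cx']+m['fx']*th*x/r;my=m['cy']+m['fy']*th*y/r
    return cv2.remap(im,mx.astype('f4'),my.astype('f4'),cv2.INTER_LINEAR)
def snap(name,y0,y1):
    m=env.camera_model('wrist');im=env.grab_frame('wrist');r=rect(im,m['T'],y0,y1,m);cv2.imwrite(f'pics/{name}.png',cv2.resize(r,None,fx=.5,fy=.5));cv2.imwrite(f'pics/full_{name}.png',im);np.save(f'T_{name}.npy',m['T']);return r
E
python3 drive.py '[{"sy":-0.2, "sz":3}, {}, {}]'; python3 drive.py '[{"sz":-4}, {"sz":-8}, {"sz":-15}, {"sz":-20}, {"sz":-25}, {"sx":-2, "sz":-10}, {}, {}]'
python3 - <<'E'
from h import *
r=snap('L1',35,75)
b=rect(cv2.imread('pics/w3.png'),np.load('T3.npy'),35,75)
cv2.imwrite('pics/cmp1.png',cv2.resize(np.vstack([b,r]),(800,582)))
E
```

```text
time_s: 8.85
ee_pos: [537.8, -98.4, 122.0]
ee_rot: [-179.9, -0.0, 74.0]
force: [-5.1, 1.8, 7.3]
gripper_width: 17.9
gripper_force: 45.0
time_s: 9.65
ee_pos: [538.0, -100.8, 202.4]
ee_rot: [180.0, 0.0, 74.0]
force: [-0.3, 0.7, -1.9]
gripper_width: 17.4
gripper_force: 45.0
```

View pics/cmp1.png

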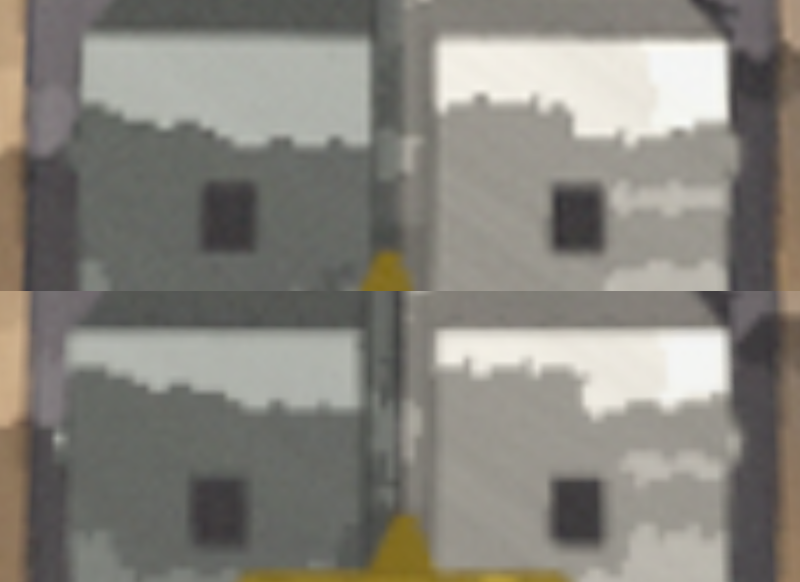

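Black marks near y = 45 mm were 349 px apart when shut (48 mm at 7.27 px/mm). They are now 359 px apart, so the left end is open about 1.4 mm. Next is the right end.

```bash
python3 drive.py '[{"sx":-30}, {"sx":-30}, {"sx":-31}, {}, {}]'
python3 - <<'E'
from h import *
a=np.array([.2756,.9613]);q=HC-46.5*a; delta(q[0],q[1],135,74)
E
```

```text
time_s: 10.2
ee_pos: [512.4, -188.2, 201.7]
ee_rot: [-179.9, -0.0, 73.9]
force: [-0.6, 0.5, -1.3]
gripper_width: 17.7
gripper_force: 45.0
t 10.2 now-axes d [ 0.11  0.74 66.75] rot [-0.12 -0.04 -0.13] goal-axes d [ 0.16  0.6  66.75] F [-0.6  0.5 -1.3]
```

```bash
python3 drive.py '[{"sy":0.6, "sz":20}, {"sz":20}, {"sz":12}, {"sz":8}, {"sz":6}, {}]'|sed -n 2,4p; python3 drive.py '[{"sy":-0.2, "sz":4}, {"sy":-0.3, "sz":4}, {"sy":-0.3, "sz":4}, {"sy":-0.4, "sz":4}, {"sy":-0.3, "sz":3}, {"sz":1}, {}, {}]'; python3 drive.py '[{"sz":-5}, {"sz":-10}, {"sz":-20}, {"sz":-25}, {"sx":-30, "sz":-25}, {"sx":-30}, {"sx":-20}, {}]'
python3 - <<'E'
from h import *
r=snap('R1',-80,-20)
E
```

```text
ee_pos: [513.1, -187.9, 136.4]
ee_rot: [-179.9, -0.0, 74.0]
force: [-1.8, 0.9, -2.7]
time_s: 11.6
ee_pos: [511.1, -187.7, 118.2]
ee_rot: [-179.9, 0.0, 74.0]
force: [-6.4, 1.4, 8.8]
gripper_width: 17.9
gripper_force: 45.0
time_s: 12.4
ee_pos: [490.7, -267.6, 203.2]
ee_rot: [179.7, 0.1, 73.8]
force: [0.9, -0.3, -2.0]
gripper_width: 17.7
gripper_force: 45.0
```

View pics/R1.png

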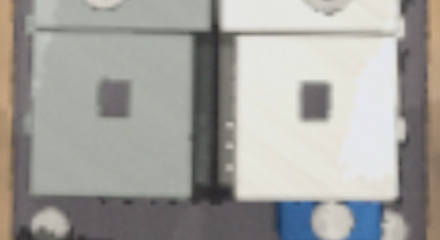

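The right marks are at (115,98) and (315,101) at 4 px/mm, which makes the right end open about 2 mm. A small centroid routine will give finer readings.

```bash
cat >> h.py <<'E'
def sep(im,T,side,m=None):
    r=cv2.cvtColor(rect(im,T,side*45-8,side*45+8,m),cv2.COLOR_BGR2GRAY).astype(float);o=[]
    for lo,hi in((-38,-16),(16,34)):
        w=r[:,int((lo+55)*8):int((hi+55)*8)];t=(np.percentile(w,3)+np.median(w))/2
        n,l,st,ce=cv2.connectedComponentsWithStats((w<t).astype('u1'));k=1+np.argmax([s[4] if s[2]<80 and s[3]<80 else 0 for s in st[1:]])
        o+=[round(ce[k][0]/8+lo,2),round(st[k][2]/8,1),round(st[k][3]/8,1)]
    return o,"sep",round(o[3]-o[0],2)
def op(name,side):
    snap(name,side*45-20,side*45+20);m=env.camera_model('wrist')
    print(name,sep(cv2.imread(f'pics/full_{name}.png'),np.load(f'T_{name}.npy'),side,m))
E
python3 - <<'E'
from h import *
m=env.camera_model('wrist')
print(sep(cv2.imread('pics/w3.png'),np.load('T3.npy'),1))
for n,s in(('L1',1),('R1',-1)): print(n,sep(cv2.imread(f'pics/full_{n}.png'),np.load(f'T_{n}.npy'),s,m))
a=np.array([.2756,.9613]);q=HC-46.5*a; delta(q[0],q[1],135,74)
E
```

```text
([np.float64(-23.62), np.float64(7.6), np.float64(9.5), np.float64(24.34), np.float64(7.4), np.float64(9.2)], 'sep', np.float64(47.96))
L1 ([np.float64(-24.97), np.float64(8.1), np.float64(9.8), np.float64(24.31), np.float64(7.5), np.float64(9.4)], 'sep', np.float64(49.28))
R1 ([np.float64(-26.54), np.float64(8.1), np.float64(9.6), np.float64(23.75), np.float64(7.5), np.float64(9.6)], 'sep', np.float64(50.29))
t 12.45 now-axes d [80.91 -0.48 67.77] rot [ 0.18  0.02 -0.16] goal-axes d [ 8.089e+01 -3.000e-02  6.780e+01] F [ 0.2  1.  -1.6]
```

```bash
python3 drive.py '[{"sx":20}, {"sx":35}, {"sx":35}, {"sx":35}, {"sx":30, "sy":-0.7}, {"sx":18.5}, {}, {}]'
python3 - <<'E'
from h import *
a=np.array([.2756,.9613]);b=np.array([.9613,-.2756]);q=HC+46.5*a-.7*b; delta(q[0],q[1],135,74)
E
```

```text
time_s: 13.25
ee_pos: [537.6, -97.2, 202.2]
ee_rot: [179.9, 0.0, 74.1]
force: [-0.1, -0.5, -1.0]
gripper_width: 17.6
gripper_force: 45.0
t 13.25 now-axes d [-1.29  0.69 67.17] rot [0.06 0.02 0.07] goal-axes d [-1.32  0.75 67.17] F [-0.1 -0.5 -1. ]
```

```bash
python3 drive.py '[{"sx":-1, "sy":0.4, "sz":20}, {"sz":20}, {"sz":12}, {"sz":8}, {"sz":6}, {}]'|sed -n 2,4p; python3 drive.py '[{"sy":-0.2, "sz":4}, {"sy":-0.2, "sz":4}, {"sy":-0.2, "sz":4}, {"sy":-0.2, "sz":4}, {"sy":-0.3, "sz":4}, {"sy":-0.3, "sz":4}, {}, {}]'; python3 drive.py '[{"sz":-5}, {"sz":-10}, {"sz":-20}, {"sz":-25}, {"sx":-2, "sz":-30}, {}, {}]'
python3 - <<'E'
from h import *
op('L2',1)
a=np.array([.2756,.9613]);b=np.array([.9613,-.2756]);q=HC+46.5*a-2*b; delta(q[0],q[1],135,74)
E
```

```text
ee_pos: [537.2, -99.1, 135.6]
ee_rot: [-180.0, 0.0, 73.9]
force: [0.3, 0.9, -1.4]
time_s: 14.65
ee_pos: [536.3, -98.5, 112.5]
ee_rot: [179.9, -0.0, 74.0]
force: [0.1, 0.8, 4.2]
gripper_width: 18.0
gripper_force: 45.0
time_s: 15.35
ee_pos: [535.0, -100.3, 202.2]
ee_rot: [180.0, 0.0, 74.0]
force: [-0.0, 1.1, -1.6]
gripper_width: 17.7
gripper_force: 45.0
L2 ([np.float64(-27.56), np.float64(8.0), np.float64(9.8), np.float64(24.3), np.float64(7.8), np.float64(9.6)], 'sep', np.float64(51.86))
t 15.4 now-axes d [ 2.46  1.76 66.12] rot [-0.12  0.01 -0.04] goal-axes d [ 2.45  1.63 66.13] F [ 0.1 -0.3 -1.6]
```

```bash
python3 drive.py '[{"sx":-30, "sy":0.9}, {"sx":-30, "sy":1}, {"sx":-30.5}, {}, {}]' >/dev/null
python3 - <<'E'
from h import *
a=np.array([.2756,.9613]);b=np.array([.9613,-.2756]);q=HC-46.5*a-1.7*b; delta(q[0],q[1],135,74)
E
python3 drive.py '[{"sz":20}, {"sz":20}, {"sz":12}, {"sz":8}, {"sz":6}, {}]'; python3 drive.py '[{"sz":5}, {"sy":-0.2, "sz":5}, {"sy":-0.2, "sz":5}, {"sy":-0.3, "sz":4}, {"sy":-0.3, "sz":4}, {"sy":-0.3, "sz":4}, {"sy":-0.2, "sz":3}, {}]'
```

```text
t 15.9 now-axes d [2.00e-02 3.10e-01 6.54e+01] rot [-0.19 -0.05 -0.13] goal-axes d [ 0.08  0.09 65.4 ] F [ 0.8  0.4 -2.2]
time_s: 16.5
ee_pos: [512.1, -187.6, 135.4]
ee_rot: [-179.9, -0.0, 74.0]
force: [-0.1, 0.9, -1.7]
gripper_width: 17.8
gripper_force: 45.0
time_s: 17.3
ee_pos: [509.6, -187.3, 106.6]
ee_rot: [-179.9, 0.0, 74.0]
force: [-6.0, 1.0, 4.5]
gripper_width: 17.9
gripper_force: 45.0
```

```bash
python3 drive.py '[{"sy":-0.2, "sz":2}, {}, {}, {"sz":-5}, {"sz":-15}, {"sz":-25}, {"sz":-25}, {"sz":-27}]'; python3 drive.py '[{"sx":-30}, {"sx":-30}, {"sx":-20}, {}, {}]'
python3 - <<'E'
from h import *
op('R2',-1)
a=np.array([.2756,.9613]);b=np.array([.9613,-.2756]);q=HC+46.5*a-2.2*b; delta(q[0],q[1],135,74)
E
```

```text
time_s: 18.1
ee_pos: [511.5, -187.7, 201.9]
ee_rot: [179.9, 0.0, 74.0]
force: [-0.1, -1.0, -2.0]
gripper_width: 18.1
gripper_force: 45.0
time_s: 18.6
ee_pos: [489.0, -264.6, 200.9]
ee_rot: [179.9, -0.0, 73.9]
force: [1.0, -0.3, -1.6]
gripper_width: 17.9
gripper_force: 45.0
R2 ([np.float64(-29.92), np.float64(7.6), np.float64(10.0), np.float64(23.61), np.float64(7.6), np.float64(8.8)], 'sep', np.float64(53.53))
t 18.65 now-axes d [172.44  -0.26  65.99] rot [ 0.05 -0.02 -0.05] goal-axes d [ 1.7247e+02 -6.0000e-02  6.5920e+01] F [ 0.4 -0.3 -1.6]
```

```bash
python3 drive.py '[{"sx":20}, {"sx":35}, {"sx":35}, {"sx":35}, {"sx":30}, {"sx":16}, {}, {}]' >/dev/null
python3 - <<'E'
from h import *
a=np.array([.2756,.9613]);b=np.array([.9613,-.2756]);q=HC+46.5*a-2.2*b; delta(q[0],q[1],135,74)
E
python3 drive.py '[{"sz":20}, {"sz":20}, {"sz":12}, {"sz":8}, {"sz":6}, {}]'; python3 drive.py '[{"sz":5}, {"sz":5}, {"sy":-0.2, "sz":5}, {"sy":-0.2, "sz":5}, {"sy":-0.2, "sz":4}, {"sy":-0.3, "sz":4}, {"sy":-0.2, "sz":3}, {}]'
```

```text
t 19.45 now-axes d [ 2.    0.23 65.93] rot [0.01 0.05 0.03] goal-axes d [ 1.94  0.24 65.93] F [-0.6 -0.5 -2.1]
time_s: 20.05
ee_pos: [535.6, -100.3, 134.5]
ee_rot: [-180.0, 0.0, 73.9]
force: [0.1, -0.0, -1.8]
gripper_width: 17.6
gripper_force: 45.0
time_s: 20.85
ee_pos: [534.9, -99.7, 104.4]
ee_rot: [180.0, -0.0, 74.0]
force: [0.3, 1.3, 3.0]
gripper_width: 17.7
gripper_force: 45.0
```

```bash
python3 drive.py '[{"sz":1}, {}, {}, {"sz":-5}, {"sz":-15}, {"sz":-25}, {"sz":-25}, {"sz":-28}]' >/dev/null; python3 drive.py '[{}, {}]'
python3 - <<'E'
from h import *
op('L3',1)
delta(548.1,245.5,203,87.6)
E
```

```text
time_s: 21.85
ee_pos: [534.3, -99.6, 200.5]
ee_rot: [-180.0, 0.0, 74.0]
force: [-0.4, 0.5, -2.3]
gripper_width: 17.5
gripper_force: 45.0
L3 ([np.float64(-29.74), np.float64(7.8), np.float64(9.6), np.float64(24.27), np.float64(7.8), np.float64(9.4)], 'sep', np.float64(54.01))
t 21.9 now-axes d [335.55 -81.43  -3.27] rot [ -0.15   0.   -13.63] goal-axes d [ 3.4529e+02 -5.0000e-02 -3.3800e+00] F [ 0.2  0.2 -1.1]
```

```bash
python3 drive.py '[{"sx":-20}, {"sx":-35}, {"sx":-35}, {"sx":-35}, {"sx":-30}, {"sx":-16}, {}, {}]' >/dev/null
python3 - <<'E'
from h import *
op('R3',-1)
delta(548.1,245.5,203,87.6)
E
```

```text
R3 ([np.float64(-29.97), np.float64(7.9), np.float64(9.5), np.float64(23.83), np.float64(7.4), np.float64(9.2)], 'sep', np.float64(53.8))
t 22.75 now-axes d [505.41 -81.91  -2.07] rot [ -0.07  -0.07 -13.61] goal-axes d [510.49  39.31  -2.75] F [ 0.3 -0.6 -1.3]
```

Left is open 6.0 mm and right 5.8 mm. Now I'll take the wedge back to the stand.

```bash
python3 drive.py '[{"sz":-1, "az":-5}, {"sz":-1, "az":-5}, {"az":-3.6}, {"sx":20, "sy":1.6}, {"sx":36, "sy":2.8}, {"sx":36, "sy":2.8}, {"sx":36, "sy":2.8}, {"sx":36, "sy":2.8}]' >/dev/null;  python3 drive.py '[{"sx":36, "sy":2.8}, {"sx":36, "sy":2.8}, {"sx":36, "sy":2.8}, {"sx":36, "sy":2.8}, {"sx":36, "sy":2.8}, {"sx":36, "sy":2.8}, {"sx":36, "sy":2.8}, {"sx":36, "sy":2.8}]' >/dev/null;  python3 drive.py '[{"sx":36, "sy":2.8}, {"sx":20, "sy":1.2}, {"sx":10, "sy":0.5}, {}, {}, {}]'
python3 -c "
from h import *
delta(548.1,245.5,100,87.6)"
```

```text
time_s: 24.95
ee_pos: [549.0, 250.4, 203.0]
ee_rot: [-180.0, 0.0, 87.5]
force: [-0.2, 0.9, -2.0]
gripper_width: 17.5
gripper_force: 45.0
t 24.95 now-axes d [ -4.88  -0.71 103.  ] rot [-0.01  0.04 -0.11] goal-axes d [ -4.96  -0.74 103.  ] F [-0.2  0.9 -2. ]
```

```bash
python3 drive.py '[{"sx":-4.9, "sy":-0.7}, {}, {"sz":20}, {"sz":25}, {"sz":25}, {"sz":20}, {"sz":12}, {}]'; python3 -c "
from h import *
delta(548.1,245.5,85.1,87.6)"
```

```text
time_s: 25.75
ee_pos: [547.3, 246.1, 99.3]
ee_rot: [-179.8, 0.1, 87.5]
force: [-0.4, -0.2, -1.5]
gripper_width: 18.1
gripper_force: 45.0
t 25.75 now-axes d [-0.57  0.86 14.24] rot [-0.18  0.09 -0.07] goal-axes d [-0.59  0.82 14.24] F [-0.4 -0.2 -1.5]
```

```bash
python3 drive.py '[{"sx":-0.4, "sy":0.5, "sz":4}, {"sz":4}, {"sz":3}, {"sz":2}, {"sz":1}, {}, {}]'
```

```text
time_s: 26.45
ee_pos: [548.8, 246.6, 87.1]
ee_rot: [180.0, -0.0, 87.6]
force: [0.0, 0.3, -1.3]
gripper_width: 17.9
gripper_force: 45.0
```

```bash
python3 drive.py '[{"sz":1}, {"sz":1}, {"sz":0.5}, {}]'; python3 drive.py '[{"sz":0.5}, {}, {}]'
```

```text
time_s: 26.85
ee_pos: [548.8, 246.6, 85.1]
ee_rot: [180.0, -0.0, 87.6]
force: [-0.7, -1.1, 4.0]
gripper_width: 17.5
gripper_force: 45.0
time_s: 27.15
ee_pos: [548.8, 246.6, 85.0]
ee_rot: [180.0, -0.0, 87.6]
force: [-1.8, -0.5, 5.9]
gripper_width: 17.8
gripper_force: 45.0
```

```bash
python3 drive.py '[{}, {}, {}, {}, {}, {}]' 60; python3 drive.py '[{"sz":-10}, {"sz":-20}, {"sz":-30}, {"sz":-30}, {"sz":-38}, {}, {}, {}]'
python3 - <<'E'
from h import *
m=env.camera_model('wrist');im=env.grab_frame('wrist')
f=700;w,h=800,600;u,v=np.meshgrid(np.arange(w),np.arange(h));x=(u-400)/f;y=(v-300)/f;r=np.hypot(x,y)+1e-9;th=np.arctan(r)
a=cv2.remap(im,(m['cx']+m['fx']*th*x/r).astype('f4'),(m['cy']+m['fy']*th*y/r).astype('f4'),cv2.INTER_CUBIC)[100:400,250:550]
t=crop(env.grab_frame('top'),180,150,250,150,2)
cv2.imwrite('pics/end.png',np.hstack([a,t]))
E
```

```text
time_s: 27.75
ee_pos: [548.7, 246.5, 83.8]
ee_rot: [-180.0, 0.0, 87.6]
force: [-0.4, -0.5, 0.2]
gripper_width: 59.9
gripper_force: 0.0
time_s: 28.55
ee_pos: [548.0, 246.2, 211.0]
ee_rot: [-179.9, 0.1, 87.6]
force: [0.4, 0.6, 0.4]
gripper_width: 60.1
gripper_force: 0.0
```

View pics/end.png

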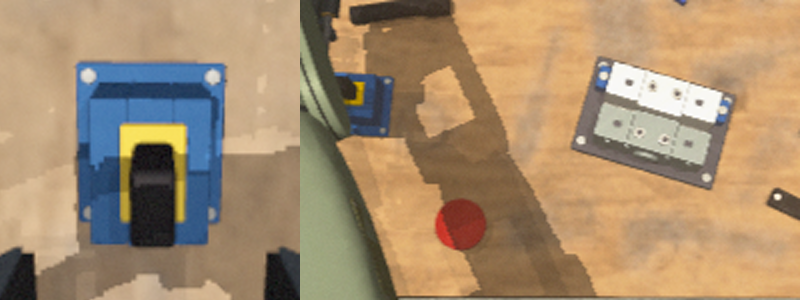

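The wedge stands upright in the stand, with its guard seated flat around (153,170) and the gripper clear. The seam is evenly open, and the tin, hex keys and torch haven't moved.

```bash
python3 -c "
from workcell import env
print(env.job_done())"
```

```text
the job is handed in; nothing more can be done
None
```

The job is handed in: the seam measured about 6.0 mm open at the left end and 5.8 mm at the right, by wrist camera. The measured lead between the ends never exceeded about 2 mm, the wedge is back upright in its stand and released, and it took about 29 s.

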